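# Wind the spring drive of the bench test set

## Task

Pull the drawer of the white spring-drive case out to its stop, and with it open wind the brass key clockwise, a part turn at a time, until the gauge's pointer stands in the green band; do not wind on into the red. Then push the drawer fully home again, and leave the other things on the bench where they are.

Things in the scene. Friction and masses are not known exactly. Their poses are not given: they have to be found in the camera images.
- case: fixed white steel case of the spring drive, 240 mm deep (x), 250 mm wide (y), 130 mm high, roof 6 mm thick, open at the front, standing on the bench. Origin: middle of its front lower edge, at bench height; its x axis points from the front into the case (the drawer slides out along -x, towards the robot), y to the left seen from the front, z up
- drawer (a joint): how far the drawer is out, m: 0 fully home, 0.12 at its stop; it may start slightly open. It slides stiffly (about 8 N) and stays where it is left. Its grey front, 234 mm wide, reaches from 14 to 100 mm above the bench; home, the front's outer face is 14 mm in front of the case's origin. A dark deck behind it at 86 mm height carries the key (right) and the gauge (left)
- drawer_handle (a point): middle of the drawer's aluminium bar handle, on the bar's centreline, 88 mm above the bench; it moves with the drawer. The bar is 12 mm thick, runs along y for 120 mm between two posts that join it to the front, and stands 45 mm in front of the drawer's front (clear gap 39 mm)
- key (a joint): winding angle of the brass key, rad, growing clockwise seen from above, 0 to 8.6; a spring works against it (up to 0.15 N m), and it stays where it is left. The wings lie along the case's x axis at 0 and at every half turn. The green band is 6.85 to 7.55, the red begins at 7.55
- key_hub (a point): on the key's upright axis at mid height of its wings, 107 mm above the bench; turns with the key, x along the wings. Flat upright brass butterfly key: two like wings, 86 mm tip to tip, 8 mm thick, 94 to 120 mm above the bench, 16 mm hub. Drawer at its stop: axis at x -0.032, y -0.056 in the case frame, so the wings' rear sweep passes under the roof, where a finger cannot follow
- gauge (a point): centre of the tension gauge on the drawer's deck, 97 mm above the bench, 56 mm left of the drawer's middle: a flat black-rimmed white dial 84 mm across, with a grey, a green and a red arc and a black pointer that turns clockwise by 0.5 rad per rad of the key
- iron_stand: black soldering-iron stand 110x75x45 mm with a yellow sponge and a clear-handled iron leaning up out of it to 145 mm height; bystander; origin under its centre
- circuit_board: brown prototype circuit board 100x70 mm, 13 mm high with its parts, lying flat; bystander; origin under its centre
- pliers: pliers with yellow grips, 155 mm long, 62 mm wide, 14 mm high, lying flat; bystander; origin under its middle, x towards the jaws
- multimeter: orange hand-held multimeter 150x75x38 mm lying on the roof of the case, well behind its front edge; bystander; origin under its centre
- screwdriver: screwdriver with red handle, 180 mm long, lying flat; bystander

How it is judged (in metres and radians):
On the way, in this order (a step that is already met when the one before it is completed fails the run):
1. the drawer is pulled out to its stop (value of joint drawer above 0.114 m), for 0.1 s.
2. with the drawer open, the key is wound until the pointer stands in the green band (value of joint key between 6.85 and 7.55 rad and value of joint drawer above 0.09 m), for 0.2 s.
At the end, for the whole second after the job is handed in: The key stands between 6.85 and 7.55 rad (pointer in the green band) and the drawer is home to within 6 mm (value of joint key between 6.85 and 7.55 rad and value of joint drawer below 0.006 m); the robot touches nothing.
It fails at once if the key was wound on into the red (beyond 7.6 rad) (value of joint key above 7.6 rad).
It fails at once if a bystander on the bench or on the case was moved more than 40 mm (distance of any of iron_stand, circuit_board, pliers, multimeter, screwdriver from where it was at the start of the episode above 0.04 m).
It also fails if it takes over 67 s, if anything falls off the work surface, if the arm or the gripper's body presses on something with over 40 N, if the wrist force passes 120 N, or if a joint passes its speed limit or range.

## Robot

A 6-joint arm with a two-finger parallel gripper is mounted at the origin on the work surface. World frame = base frame: x ahead of the robot, y to its left, z up, the work surface at z = 0. Lengths are in mm, angles in rad, forces in N, time in s.
With the tool pointing down it reaches from about 350 to 925 mm from the base axis. Payload 6.4 kg.
Tool frame: the origin (TCP) lies at the very end of the fingers, on their centre line; the grasp point (between the pads) lies 19 mm behind it (manip.grip_point_offset is the distance from the TCP to the grasp point, in mm); z points along the fingers, y is the line along which they close (so a half turn about z gives the same grasp; the last joint's range is limited). The gripper opens to 94 mm and grips with 3 to 60 N. Pads are 16 mm wide; open, the fingers measure 119 mm over their backs; the gripper's body (75 mm by 177 mm) begins 78 mm behind the grasp point.
Start: joints at [-1.323, 0.245, 1.558, -0, 1.339, -0.174], TCP at [266.118, -593.039, 205.455] pointing down, gripper open.
Joint ranges: [-3.13, 3.13], [-1.02, 2.26], [0.13, 2.54], [-0.95, 4.09], [0.21, 2.88], [-2.74, 2.74]. Speed limits (rad/s): [2.57, 2.57, 3.14, 3.14, 3.14, 3.14].

## Interface

Orientations are given as a unit quaternion [w, x, y, z].
In Python, from cell import readout, cams, finish_job, manip gives the robot as it stands.
- The arm moves only by the shell command python3 -m handwheel 'ROWS' [FORCE]. ROWS is JSON, a list that holds one entry, the list of rows, each a list of 7 numbers: the opening, from -1 (shut) to 1 (fully open), then the shift along the world's x, y, z in units of 0.2 m (1.0 is 0.2 m), then the turn, a rotation vector about the world's x, y, z in units of 1.5 rad (1.0 is 1.5 rad). In form: [[[jaw, x, y, z, wx, wy, wz], ...]]. A call has 1 to 8 rows; each row is the pose to reach, as a shift and turn from the pose commanded when the call began; what a row does not reach only later rows make up. A row lasts 1/12 s, in which the tool goes at most 41.7 mm and 7.16 degrees, less where a joint would pass 70% of its speed; a pose out of reach is approached as far as the arm can. A call with a number of a shift or a turn outside -1 to 1 is refused whole. A call with a gripper value outside its range is refused whole. The fingers move at their own pace and stop on an object; FORCE is the grip in N (left out, the last holds). Time passes only in rows, so rows that repeat a pose let the fingers close. It gives the time, the measured TCP pose, the force, the opening and the grip force at its end, in the units of the state.
- readout.sense(): the state, without advancing time (a new reading comes with each control period).
- cams.grab_frame(name): name is "side" or "top"; returns the picture (384x512x3 uint8, red, green, blue); there is no depth.
- cams.get_calibration(name): a dict with "mtx" (3x3 intrinsics, pixels), "dist" ([k1, k2, p1, p2, k3] as OpenCV has them; the pictures are not rectified), "R" (3x3) and "t" (3): a world point X has camera coordinates R X + t. Camera axes: x right, y down, z forward; pixel columns grow to the right and rows downward; lengths in mm; the calibration is good to about 2 mm. A picture is of the moment at which its call begins. get_calibration takes no time and is no camera call.
- finish_job(): hands the job in; it is judged then, once.
The state is a dict: "time": time; "joints": joint angles; "joint_velocities": joint speeds; "joint_torque": joint torques, N m; "tcp_pos": TCP position; "tool_rot": TCP orientation; "ft_force": force on the tool from outside, world axes, zero at the start; "moment": the same for the moment, N m; "width": finger opening in mm; "grip_force": force on a finger pad.
Only numpy, scipy, OpenCV 4.12 (cv2) and the standard library are available. Lean on these libraries where they do the work, as an engineer would, in place of code of your own. Each camera call takes 0.05 s, during which the arm holds its last target. There are 200 camera calls.

## Working session

There is one attempt and no reset: what is moved stays moved. The work goes in short steps, Python scripts to look and compute and a shell command to move; the robot and the scene stay as the last step left them, time stands still between calls to the robot, and variables do not carry over. Pictures are saved under pics/ and viewed, at most 10 in all, crops included, and the job is handed in when it is done.

```bash
ls; mkdir -p pics; python3 - <<'E'
from cell import readout, cams, manip
import cv2, numpy as np
for n in("side","top"):
    im=cams.grab_frame(n); cv2.imwrite(f"pics/{n}0.png",im[:,:,::-1])
    c=cams.get_calibration(n); print(n,np.round(c["mtx"],1).tolist(),c["dist"],np.round(c["R"],3).tolist(),np.round(c["t"],1))
    np.save(f"pics/{n}0.npy",im)
s=readout.sense(); print({k:np.round(v,3) for k,v in s.items()})
E
```

```text
pics
side [[461.6, 0.0, 251.5], [0.0, 461.6, 192.0], [0.0, 0.0, 1.0]] [-0.15948618  0.          0.          0.          0.        ] [[0.387, 0.922, 0.003], [0.783, -0.327, -0.529], [-0.487, 0.208, -0.848]] [-232.6 -403.9 1392. ]
top [[420.0, 0.0, 251.5], [0.0, 420.0, 182.8], [0.0, 0.0, 1.0]] [-0.05526584  0.          0.          0.          0.        ] [[0.015, -1.0, -0.007], [-0.99, -0.014, -0.14], [0.14, 0.01, -0.99]] [  12.4  626.2 1060.4]
{'time': np.float64(0.1), 'joints': array([-1.323,  0.246,  1.559, -0.   ,  1.339, -0.174]), 'joint_velocities': array([ 0.002, -0.001, -0.003, -0.   , -0.003,  0.001]), 'joint_torque': array([-0.0000e+00, -4.1692e+01, -3.1553e+01,  6.9000e-02,  3.1000e-02,
       -0.0000e+00]), 'tcp_pos': array([ 265.975, -592.496,  204.472]), 'tool_rot': array([-0.001,  0.978,  0.209, -0.   ]), 'ft_force': array([0.405, 0.493, 0.044]), 'moment': array([-0.024,  0.046, -0.031]), 'grip_force': np.float64(0.0), 'width': np.float64(94.059)}
```

View pics/top0.png

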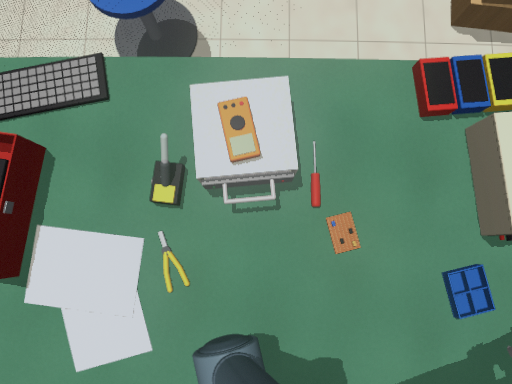

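View pics/side0.png

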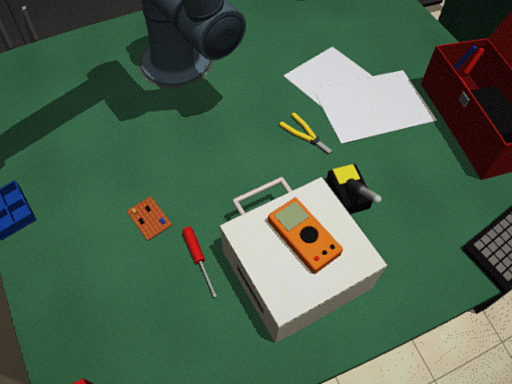

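```bash
cat > h.py <<'E'
import cv2, numpy as np
from cell import readout, cams, manip
def ray(n,px):
    c=cams.get_calibration(n); R=np.array(c["R"]);t=np.array(c["t"])
    u=cv2.undistortPoints(np.array(px,float).reshape(-1,1,2),np.array(c["mtx"]),np.array(c["dist"]))[:,0]
    d=np.c_[u,np.ones(len(u))]@R
    return -R.T@t,d
def plane(n,px,z):
    C,d=ray(n,px); return C+d*((z-C[2])/d[:,2])[:,None]
def proj(n,X):
    c=cams.get_calibration(n); R=np.array(c["R"])
    return cv2.projectPoints(np.array(X,float).reshape(-1,1,3),cv2.Rodrigues(R)[0],np.array(c["t"],float),np.array(c["mtx"]),np.array(c["dist"]))[0][:,0]
def tri(a,b):
    C1,d1=ray("top",[a]);C2,d2=ray("side",[b]);d1=d1[0]/np.linalg.norm(d1);d2=d2[0]/np.linalg.norm(d2)
    s=np.linalg.lstsq(np.c_[d1,-d2],C2-C1,rcond=None)[0]
    p,q=C1+s[0]*d1,C2+s[1]*d2; return (p+q)/2,np.linalg.norm(p-q)
def crop(im,x0,y0,x1,y1,k,f):
    cv2.imwrite(f,cv2.resize(im[y0:y1,x0:x1,::-1],None,fx=k,fy=k,interpolation=cv2.INTER_CUBIC))
E
python3 - <<'E'
from h import *
t=np.load("pics/top0.npy");s=np.load("pics/side0.npy")
a=cv2.resize(t[70:215,180:310],None,fx=4,fy=4,interpolation=cv2.INTER_CUBIC)
cv2.imwrite("pics/c0.png",a[:,:,::-1])
for n,im in(("top",t),("side",s)):
    g=cv2.cvtColor(im,cv2.COLOR_RGB2HSV); m=((g[...,1]<40)&(g[...,2]>195)).astype(np.uint8)
    k,l,st,_=cv2.connectedComponentsWithStats(m)
    for i in range(1,k):
        if st[i,4]>800:
            c=cv2.convexHull(np.argwhere(l==i)[:,::-1].astype(np.int32)); p=cv2.approxPolyDP(c,4,True)[:,0]
            print(n,st[i],p.tolist(),np.round(plane(n,p,130)[:,:2]).tolist())
E
```

```text
top [  21    0   67   39 1496] [[87, 1], [84, 37], [21, 38], [28, 1]] [[1094.0, 463.0], [991.0, 462.0], [990.0, 632.0], [1096.0, 625.0]]
top [177   0  44  38 899] [[219, 37], [205, 36], [177, 0], [220, 0]] [[991.0, 110.0], [994.0, 146.0], [1095.0, 224.0], [1096.0, 111.0]]
top [ 221    0   68   39 2492] [[287, 38], [221, 37], [223, 1], [287, 0]] [[990.0, -65.0], [991.0, 105.0], [1093.0, 103.0], [1098.0, -65.0]]
top [ 290    0   67   41 2610] [[356, 39], [290, 38], [290, 0], [354, 0]] [[991.0, -242.0], [991.0, -72.0], [1098.0, -72.0], [1101.0, -240.0]]
top [ 358    0   66   42 2674] [[423, 41], [359, 40], [358, 0], [421, 0]] [[990.0, -416.0], [988.0, -250.0], [1101.0, -251.0], [1106.0, -418.0]]
top [ 424    0   67   44 1316] [[490, 43], [426, 41], [424, 0], [450, 0]] [[990.0, -594.0], [990.0, -424.0], [1106.0, -426.0], [1109.0, -496.0]]
top [ 221   40   68   17 1120] [[288, 56], [221, 56], [221, 41], [287, 41]] [[941.0, -67.0], [939.0, 103.0], [980.0, 105.0], [982.0, -65.0]]
top [ 290   41   67   17 1096] [[356, 57], [290, 57], [290, 41], [356, 42]] [[942.0, -241.0], [939.0, -72.0], [9
[... 285 characters left out ...]
, [861.0, 180.0], [887.0, -65.0]]
top [495 112  17 106 939] [[511, 217], [495, 113], [511, 112]] [[539.0, -613.0], [801.0, -591.0], [804.0, -634.0]]
top [   24   226   128   145 12341] [[151, 349], [76, 370], [24, 301], [41, 226], [142, 238]] [[220.0, 249.0], [167.0, 424.0], [321.0, 560.0], [501.0, 532.0], [477.0, 281.0]]
side [ 285   48  148   95 7359] [[432, 120], [341, 142], [285, 74], [333, 48], [402, 71]] [[582.0, 488.0], [557.0, 243.0], [306.0, 217.0], [262.0, 383.0], [408.0, 514.0]]
side [  221   178   165   148 10347] [[385, 265], [279, 325], [221, 225], [240, 196], [279, 178], [321, 178]] [[862.0, 177.0], [888.0, -66.0], [653.0, -90.0], [603.0, -28.0], [593.0, 68.0], [629.0, 153.0]]
```

View pics/c0.png

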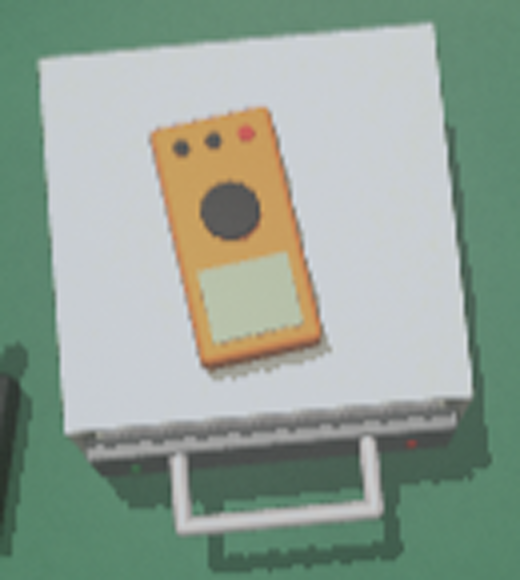

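```bash
python3 - <<'E'
from h import *
th=0.104; ex=np.array([np.cos(th),np.sin(th)]); ey=np.array([-ex[1],ex[0]])
for cr in [(180,527),(380,510)]: print(plane("top",[(180+cr[0]/4-.4,70+cr[1]/4-.4)],90))
# side-view bar ends approx
print(plane("side",[(237,209),(287,180)],90))
O=(np.array([652,-90])+np.array([627,156]))/2; print(O)
for d in(0,.01): 
    h=O-ex*(59+1000*d); print(d,h, proj("top",[[*(h+ey*54),94],[*(h-ey*54),94]]).round(1).tolist(),proj("side",[[*(h+ey*54),94],[*(h-ey*54),94]]).round(1).tolist())
# bystanders
for n,p in(("iron",(168,184)),("sd",(316,190)),("pcb",(343,232)),("pl",(173,262))): print(n,plane("top",[p],20).round())
print("mm", plane("top",[(232,161),(259,155)],168).round())
E
```

```text
[[571.71769432  87.89691144  90.        ]]
[[584.23252759 -37.28847212  90.        ]]
[[608.51873596 -38.11221989  90.        ]
 [581.75796065  95.46821555  90.        ]]
[639.5  33. ]
0 [580.81878451  26.87505518] [[227.4, 199.8], [270.5, 196.0]] [[280.0, 178.9], [238.0, 198.4]]
0.01 [570.87281579  25.83692894] [[227.8, 203.8], [270.9, 200.0]] [[277.7, 175.7], [235.9, 195.0]]
iron [[623. 247.  20.]]
sd [[ 612. -151.   20.]]
pcb [[ 501. -223.   20.]]
pl [[416. 225.  20.]]
mm [[660.  67. 168.]
 [675.   4. 168.]]
```

```bash
python3 -m handwheel '[[[-1,0.54,1,0.05,0,0,-0.07],[-1,0.54,1,0.05,0,0,-0.07],[-1,0.54,1,0.05,0,0,-0.07],[-1,0.54,1,0.05,0,0,-0.07],[-1,0.54,1,0.05,0,0,-0.07],[-1,0.54,1,0.05,0,0,-0.07]]]' 30
python3 -m handwheel '[[[-1,0.54,1,0,0,0,-0.07],[-1,0.54,1,0,0,0,-0.07],[-1,0.54,1,0,0,0,-0.07],[-1,0.54,1,0,0,0,-0.07],[-1,0.54,1,0,0,0,-0.07],[-1,0.54,1,0,0,0,-0.07]]]'
python3 -m handwheel '[[[-1,0.54,1,0,0,0,-0.07],[-1,0.54,1,0,0,0,-0.07],[-1,0.54,1,0,0,0,-0.07],[-1,0.54,1,0,0,0,-0.07],[-1,0.54,1,0,0,0,-0.07],[-1,0.54,1,0,0,0,-0.07],[-1,0.54,1,0,0,0,-0.07]]]'
python3 -c "
from h import *
s=readout.sense();print(s['joints'].round(3),s['tcp_pos'].round(1),s['tool_rot'].round(3))"
```

```text
time: 0.6
tcp_pos: [375.5, -389.1, 215.1]
tool_rot: [-0.001, 0.987, 0.159, 0.0]
ft_force: [0.3, 0.3, -0.0]
width: 57.4
grip_force: 0.0
time: 1.1
tcp_pos: [483.1, -189.1, 215.1]
tool_rot: [-0.001, 0.994, 0.107, 0.0]
ft_force: [-0.1, -0.3, -0.3]
width: 17.6
grip_force: 0.0
time: 1.68
tcp_pos: [590.9, 10.5, 214.8]
tool_rot: [-0.0, 0.998, 0.056, -0.0]
ft_force: [0.1, -0.2, -0.9]
width: 0.6
grip_force: 0.0
[-1.740e-01  1.010e-01  1.704e+00  1.000e-03  1.338e+00  1.285e+00] [590.9  10.5 214.8] [-0.     0.998  0.056 -0.   ]
```

```bash
python3 -m handwheel '[[[-1,0.06,0.09,-0.1,0,0,0],[-1,0.06,0.09,-0.3,0,0,0],[-1,0.06,0.09,-0.5,0,0,0],[-1,0.06,0.09,-0.6,0,0,0],[-1,0.06,0.09,-0.7,0,0,0],[-1,0.06,0.09,-0.7,0,0,0]]]'
python3 - <<'E'
from h import *
im=cams.grab_frame("top"); im2=cams.grab_frame("side")
a=cv2.resize(im[150:250,190:310],None,fx=4,fy=4); b=cv2.resize(im2[130:230,200:320],None,fx=4,fy=4)
cv2.imwrite("pics/c1.png",np.vstack([a,b])[:600*2,:,::-1][::1] if 0 else cv2.resize(np.hstack([a,b]),None,fx=.8,fy=.8)[:,:,::-1])
E
```

```text
time: 2.18
tcp_pos: [597.9, 24.5, 70.1]
tool_rot: [-0.001, 0.999, 0.053, -0.005]
ft_force: [-0.9, -0.3, 0.1]
width: 0.4
grip_force: 0.0
```

View pics/c1.png

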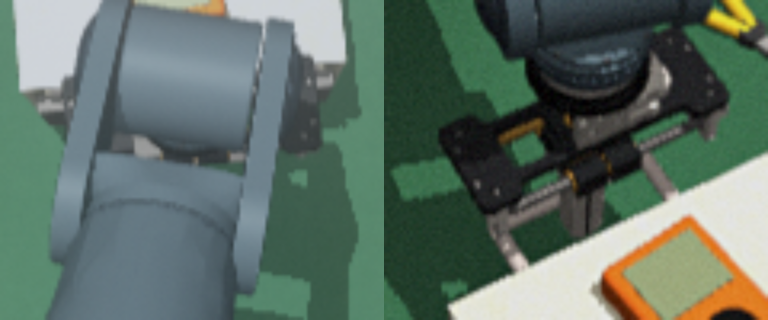

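```bash
python3 -m handwheel '[[[-1,-0.05,-0.005,0,0,0,0],[-1,-0.12,-0.012,0,0,0,0],[-1,-0.2,-0.021,0,0,0,0],[-1,-0.3,-0.031,0,0,0,0],[-1,-0.4,-0.042,0,0,0,0],[-1,-0.5,-0.052,0,0,0,0],[-1,-0.56,-0.058,0,0,0,0],[-1,-0.6,-0.062,0,0,0,0]]]'
python3 -m handwheel '[[[-1,-0.015,-0.002,0,0,0,0],[-1,-0.02,-0.002,0,0,0,0]]]'
python3 -m handwheel '[[[-1,-0.015,-0.002,0,0,0,0],[-1,-0.02,-0.002,0,0,0,0]]]'
```

```text
time: 2.95
tcp_pos: [485.3, 11.6, 78.7]
tool_rot: [0.001, 0.999, 0.053, 0.006]
ft_force: [9.1, 1.2, -6.7]
width: 0.8
grip_force: 4.4
time: 3.12
tcp_pos: [481.8, 11.2, 78.7]
tool_rot: [0.001, 0.999, 0.053, 0.006]
ft_force: [8.4, -0.2, -5.3]
width: 0.4
grip_force: 4.1
time: 3.28
tcp_pos: [478.2, 10.8, 78.8]
tool_rot: [0.001, 0.999, 0.053, 0.006]
ft_force: [8.6, 0.7, -4.4]
width: 0.5
grip_force: 4.0
```

```bash
for i in 1; do python3 -m handwheel '[[[-1,-0.015,-0.002,0,0,0,0],[-1,-0.02,-0.002,0,0,0,0]]]' | grep -E 'pos|force'
python3 -m handwheel '[[[-1,-0.01,-0.001,0,0,0,0],[-1,-0.015,-0.002,0,0,0,0]]]'| grep -E 'pos|force'
python3 -m handwheel '[[[-1,-0.01,-0.001,0,0,0,0],[-1,-0.01,-0.001,0,0,0,0]]]'| grep -E 'pos|force'
done
```

```text
tcp_pos: [476.1, 10.6, 79.0]
ft_force: [16.1, 2.1, -11.9]
grip_force: 8.3
tcp_pos: [476.0, 10.3, 79.6]
ft_force: [25.1, 4.2, -17.2]
grip_force: 12.9
tcp_pos: [476.0, 10.1, 80.3]
ft_force: [29.4, 5.0, -19.2]
grip_force: 14.7
```

```bash
python3 -m handwheel '[[[-1,0.05,0.005,0,0,0,0],[-1,0.05,0.005,0,0,0,0],[-1,0.05,0.005,0.2,0,0,0],[-1,0.05,0.005,0.4,0,0,0],[-1,0.05,0,0.6,0,0,0],[-1,-0.1,-0.3,0.7,0,0,0],[-1,-0.2,-0.6,0.7,0,0,0],[-1,-0.2,-0.8,0.7,0,0,0]]]'
python3 -m handwheel '[[[-1,0,-0.2,0,0,0,0],[-1,0,-0.4,0,0,0,0],[-1,0,-0.5,0,0,0,0]]]'
python3 - <<'E'
from h import *
im=cams.grab_frame("top"); im2=cams.grab_frame("side")
np.save("pics/t2.npy",im);np.save("pics/s2.npy",im2)
crop(im,180,120,310,260,4,"pics/c2.png")
E
```

```text
time: 4.45
tcp_pos: [433.8, -105.5, 216.4]
tool_rot: [0.002, 0.998, 0.055, 0.002]
ft_force: [0.4, -0.0, -0.3]
width: 0.6
grip_force: 0.0
time: 4.7
tcp_pos: [433.5, -208.5, 215.0]
tool_rot: [0.001, 0.999, 0.052, 0.001]
ft_force: [-0.8, 0.1, 0.0]
width: 0.5
grip_force: 0.0
```

View pics/c2.png

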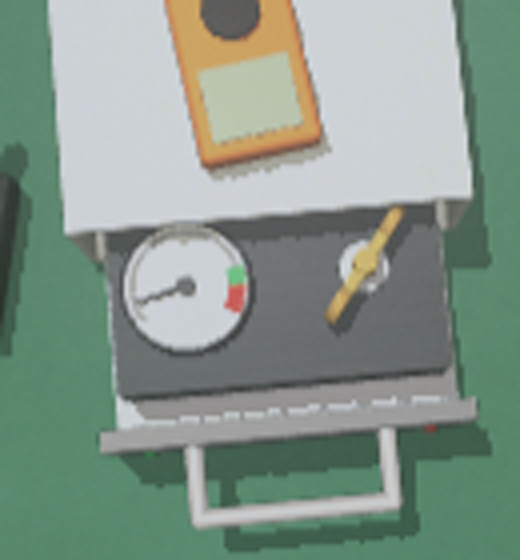

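```bash
cat >> h.py <<'E'
def key():
    T=cams.grab_frame("top");S=cams.grab_frame("side");return key_im(T,S)
def key_im(T,S):
    out={}
    for n,im,(x0,y0,x1,y1) in(("top",T,(250,165,296,210)),("side",S,(190,150,300,240))):
        g=cv2.cvtColor(im[y0:y1,x0:x1],cv2.COLOR_RGB2HSV); m=((g[...,0]>14)&(g[...,0]<32)&(g[...,1]>90)&(g[...,2]>110)).astype(np.uint8)
        k,l,st,ce=cv2.connectedComponentsWithStats(m)
        if k<2: continue
        p=np.argwhere(m>0)[:,::-1]+[x0,y0]
        if n=="top":
            W=plane(n,p,118)[:,:2]; c=W.mean(0); u=np.linalg.svd(W-c)[2][0]; e=(W-c)@u
            out[n]=(len(p),c,np.arctan2(u[1],u[0]),c+u*(e.max()+e.min())/2,e.max()-e.min())
        else: out[n]=(len(p),p.mean(0))
    y=out["top"][2]; print(out,"kappa mod pi",(0.104-y)%np.pi)
    return out
def gauge(T):
    im=T[170:215,205:247]; G=plane("top",[(226,191)],97)
    return im
E
python3 - <<'E'
from h import *
T=np.load("pics/t2.npy");S=np.load("pics/s2.npy")
key_im(T,S)
print(plane("top",[(180+365/4-.4,120+265/4-.4)],120),"hub by eye")
# gauge centre, pointer, handle
f=lambda x,y:(180+x/4-.4,120+y/4-.4)
g=plane("top",[f(187,287),f(140,303),f(237,268),f(238,283)],98)[:,:2]; print(g[0]); d=g[1:]-g[0]; print("yaws",np.arctan2(d[:,1],d[:,0])-0.104)
print("handle",plane("top",[f(203,520),f(393,502)],94))
th=.104;ex=np.array([np.cos(th),np.sin(th)]); ey=np.array([-ex[1],ex[0]]); print("pred hub",np.array([638.5,33])-32*ex-56*ey)
E
```

```text
{'top': (111, array([609.6846469 , -26.35254764]), np.float64(2.5897281874119247), array([609.76422349, -26.40154084]), np.float64(80.95999458697176)), 'side': (238, array([264.39495798, 211.46218487]))} kappa mod pi 0.6558644661778685
[[608.51460494 -26.52734329 120.        ]] hub by eye
[596.06035398  83.53975227]
yaws [ 1.81220423 -1.29398308 -1.5815836 ]
handle [[452.37701014  70.64902697  94.        ]
 [465.12335477 -46.05675402  94.        ]]
pred hub [612.48640702 -26.01942884]
```

```bash
python3 -m handwheel '[[[-0.3,0.44,0.45,0,0,0,0.66],[-0.3,0.44,0.45,0,0,0,0.66],[-0.3,0.44,0.45,0,0,0,0.66],[-0.3,0.44,0.45,0,0,0,0.66],[-0.3,0.44,0.45,0,0,0,0.66],[-0.3,0.44,0.45,0,0,0,0.66],[-0.3,0.44,0.45,0,0,0,0.66],[-0.3,0.44,0.45,0,0,0,0.66]]]' 40
python3 -m handwheel '[[[-0.3,0.44,0.46,-0.1,0,0,0.66],[-0.3,0.44,0.46,-0.1,0,0,0.66],[-0.3,0.44,0.46,-0.1,0,0,0.66],[-0.3,0.44,0.46,-0.1,0,0,0.66],[-0.3,0.44,0.46,-0.1,0,0,0.66],[-0.3,0.44,0.46,-0.1,0,0,0.66],[-0.3,0.44,0.46,-0.1,0,0,0.66],[-0.3,0.44,0.46,-0.1,0,0,0.66]]]'
python3 -m handwheel '[[[-0.3,0,0,-0.1,0,0,0.337],[-0.3,0,0,-0.1,0,0,0.337],[-0.3,0,0,-0.1,0,0,0.337],[-0.3,0,0,-0.1,0,0,0.337],[-0.3,0,0,-0.1,0,0,0.337],[-0.3,0,0,-0.1,0,0,0.337],[-0.3,0,0,-0.1,0,0,0.337]]]'
python3 -c "
from h import *
s=readout.sense();q=s['tool_rot'];print(s['joints'].round(3),s['tcp_pos'].round(1),'yaw',2*np.arctan2(q[2],q[1]))
cv2.imwrite('pics/s3.png',cv2.resize(cams.grab_frame('side')[130:250,180:330,::-1],None,fx=4,fy=4))"
```

```text
time: 5.47
tcp_pos: [521.9, -112.9, 214.0]
tool_rot: [0.0, 0.851, 0.525, 0.0]
ft_force: [-0.1, -0.1, 1.0]
width: 32.6
grip_force: 0.0
time: 6.13
tcp_pos: [609.6, -20.9, 194.0]
tool_rot: [-0.0, 0.5, 0.866, 0.0]
ft_force: [0.7, 0.6, 0.0]
width: 33.0
grip_force: 0.0
time: 6.72
tcp_pos: [610.0, -21.8, 173.8]
tool_rot: [0.0, 0.272, 0.962, 0.0]
ft_force: [0.5, -0.1, -0.7]
width: 32.6
grip_force: 0.0
[-0.221  0.183  1.69   0.     1.268 -1.241] [610.  -21.8 173.8] yaw 2.5904939771334474
```

View pics/s3.png

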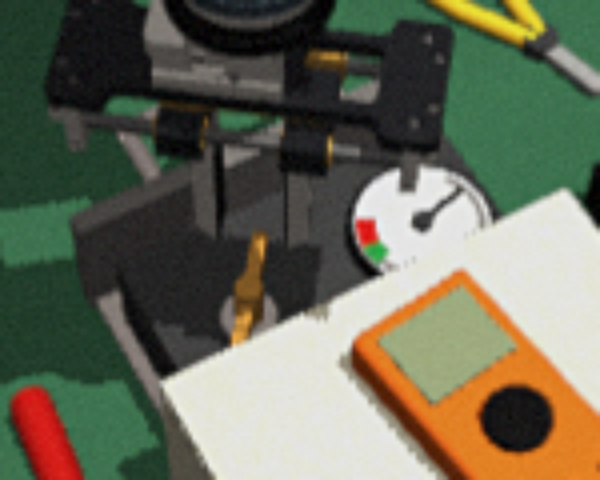

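```bash
python3 -m handwheel '[[[-0.3,0.002,-0.022,-0.05,0,0,0],[-0.3,0.002,-0.022,-0.15,0,0,0],[-0.3,0.002,-0.022,-0.25,0,0,0],[-0.3,0.002,-0.022,-0.32,0,0,0],[-0.3,0.002,-0.022,-0.36,0,0,0],[-0.3,0.002,-0.022,-0.39,0,0,0],[-0.3,0.002,-0.022,-0.39,0,0,0]]]'
python3 -m handwheel '[[[-0.5,0,0,0,0,0,0],[-0.6,0,0,0,0,0,0],[-0.75,0,0,0,0,0,0],[-1,0,0,0,0,0,0],[-1,0,0,0,0,0,0],[-1,0,0,0,0,0,0]]]' 20
python3 -c "
from h import *
s=readout.sense();print(s['moment'].round(2),s['tcp_pos'].round(1))"
```

```text
time: 7.35
tcp_pos: [609.9, -26.9, 93.8]
tool_rot: [-0.001, 0.271, 0.962, -0.0]
ft_force: [-0.2, 0.2, -0.5]
width: 32.9
grip_force: 0.0
time: 7.85
tcp_pos: [611.7, -26.6, 96.3]
tool_rot: [0.001, 0.271, 0.963, 0.0]
ft_force: [1.6, 3.1, 2.7]
width: 15.2
grip_force: 20.0
[ 0.51 -0.52 -0.03] [611.7 -26.6  96.3]
```

```bash
cat >> h.py <<'E'
def pointer(n="side",im=None,c=(596,83.5)):
    im=cams.grab_frame(n) if im is None else im
    g=cv2.GaussianBlur(im,(3,3),0).max(2).astype(np.float32)
    a=np.linspace(-np.pi,np.pi,360,endpoint=False); r=np.arange(8,26,1.)
    P=np.array([[c[0]+q*np.cos(x),c[1]+q*np.sin(x),98] for x in a for q in r])
    uv=proj(n,P).astype(np.float32).reshape(360,-1,2)
    v=cv2.remap(g,uv[...,0],uv[...,1],cv2.INTER_LINEAR).mean(1)
    w=np.clip(np.median(v)*.8-v,0,None); i=v.argmin(); k=(np.arange(-20,21)+i)%360
    d=a[i]+ (np.arange(-20,21)*w[k]).sum()/w[k].sum()*np.pi/180
    return d,v.min(),np.median(v)
E
python3 -m handwheel '[[[-1,0,0,0,0,0,-0.07],[-1,0,0,0,0,0,-0.14],[-1,0,0,0,0,0,-0.21],[-1,0,0,0,0,0,-0.28],[-1,0,0,0,0,0,-0.35],[-1,0,0,0,0,0,-0.4],[-1,0,0,0,0,0,-0.4]]]' 45
python3 - <<'E'
from h import *
s=readout.sense();q=s['tool_rot'];print(s['moment'].round(2),'yaw',2*np.arctan2(q[2],q[1]))
T0=np.load("pics/t2.npy");S0=np.load("pics/s2.npy")
print("before",pointer("top",T0),pointer("side",S0))
print("now",pointer("side"),pointer("top"))
E
```

```text
time: 8.43
tcp_pos: [612.1, -26.3, 96.4]
tool_rot: [0.001, 0.545, 0.839, 0.001]
ft_force: [4.2, 4.7, 1.3]
width: 15.4
grip_force: 45.0
[ 0.66 -0.76 -0.03] yaw 1.9898883150327829
before (np.float64(1.8774225330575123), np.float32(149.57893), np.float32(211.15607)) (np.float64(1.9131413114128335), np.float32(121.39643), np.float32(222.05165))
now (np.float64(-0.8758145598510984), np.float32(29.984592), np.float32(197.61859)) (np.float64(1.5824526640230316), np.float32(158.92513), np.float32(212.43736))
```

```bash
python3 -m handwheel '[[[-1,0,0,0,0,0,-0.08],[-1,0,0,0,0,0,-0.16],[-1,0,0,0,0,0,-0.24],[-1,0,0,0,0,0,-0.32],[-1,0,0,0,0,0,-0.4],[-1,0,0,0,0,0,-0.48],[-1,0,0,0,0,0,-0.56],[-1,0,0,0,0,0,-0.64]]]'|grep force
python3 -m handwheel '[[[-1,0,0,0,0,0,-0.08],[-1,0,0,0,0,0,-0.16],[-1,0,0,0,0,0,-0.24],[-1,0,0,0,0,0,-0.32],[-1,0,0,0,0,0,-0.4],[-1,0,0,0,0,0,-0.48],[-1,0,0,0,0,0,-0.56],[-1,0,0,0,0,0,-0.64]]]'|grep force
python3 -m handwheel '[[[-1,0,0,0,0,0,-0.08],[-1,0,0,0,0,0,-0.16],[-1,0,0,0,0,0,-0.24],[-1,0,0,0,0,0,-0.32],[-1,0,0,0,0,0,-0.4],[-1,0,0,0,0,0,-0.48],[-1,0,0,0,0,0,-0.56],[-1,0,0,0,0,0,-0.6]]]'
python3 - <<'E'
from h import *
s=readout.sense();q=s['tool_rot'];print(s['joints'],s['moment'].round(2),'yaw',2*np.arctan2(q[2],q[1]))
print("now",pointer("side"),pointer("top"))
E
```

```text
ft_force: [7.5, 4.0, 0.1]
grip_force: 45.0
ft_force: [8.8, 1.2, -2.2]
grip_force: 45.0
time: 10.53
tcp_pos: [613.1, -27.9, 96.4]
tool_rot: [-0.0, 0.915, -0.404, 0.003]
ft_force: [7.4, -1.4, -1.0]
width: 14.8
grip_force: 45.0
[-2.29666336e-01  2.75747823e-01  1.73270058e+00 -7.07000409e-04
  1.12644891e+00  2.17379573e+00] [-0.08 -1.2   0.05] yaw -0.8323639632110639
now (np.float64(-1.384091739967154), np.float32(35.574814), np.float32(139.23093)) (np.float64(0.25523506573830446), np.float32(145.222), np.float32(212.96774))
```

```bash
python3 -m handwheel '[[[-0.4,0,0,0,0,0,0],[-0.3,0,0,0,0,0,0],[-0.3,0,0,0,0,0,0],[-0.3,0,0,0.1,0,0,0],[-0.3,0,0,0.2,0,0,0],[-0.3,0,0,0.35,0,0,0],[-0.3,0,0,0.4,0,0,0],[-0.3,0,0,0.4,0,0,0]]]'
python3 -m handwheel '[[[-0.3,-0.1,-0.15,0,0,0,0.66],[-0.3,-0.2,-0.3,0.1,0,0,0.66],[-0.3,-0.3,-0.45,0.1,0,0,0.66],[-0.3,-0.4,-0.6,0.1,0,0,0.66],[-0.3,-0.5,-0.75,0.1,0,0,0.66],[-0.3,-0.6,-0.9,0.1,0,0,0.66],[-0.3,-0.6,-0.9,0.1,0,0,0.66],[-0.3,-0.6,-0.9,0.1,0,0,0.66]]]'
python3 - <<'E'
from h import *
T=cams.grab_frame("top");S=cams.grab_frame("side");np.save("pics/t4.npy",T);np.save("pics/s4.npy",S)
key_im(T,S)
print(pointer("top",T),pointer("side",S))
E
```

```text
time: 11.3
tcp_pos: [612.4, -27.4, 178.4]
tool_rot: [-0.0, 0.916, -0.402, 0.003]
ft_force: [-0.6, 0.4, -0.1]
width: 33.0
grip_force: 0.0
time: 11.97
tcp_pos: [488.5, -208.2, 192.9]
tool_rot: [-0.001, 0.997, 0.073, -0.001]
ft_force: [0.5, -0.1, 0.1]
width: 32.9
grip_force: 0.0
{'top': (118, array([610.18787509, -26.64173645]), np.float64(2.320043741574864), array([610.15218816, -26.60337132]), np.float64(82.15282431436094)), 'side': (278, array([263.19784173, 212.14028777]))} kappa mod pi 0.9255489120149294
(np.float64(0.2558093961370144), np.float32(144.43126), np.float32(211.84921)) (np.float64(0.20895437485937232), np.float32(135.90544), np.float32(224.00575))
```

```bash
python3 -m handwheel '[[[-0.3,0,0,0,0,0,0.66],[-0.3,0,0,0,0,0,0.66],[-0.3,0.1,0.15,0,0,0,0.66],[-0.3,0.2,0.3,0,0,0,0.66],[-0.3,0.3,0.45,0,0,0,0.66],[-0.3,0.4,0.6,0,0,0,0.66],[-0.3,0.5,0.75,0,0,0,0.66],[-0.3,0.608,0.908,0,0,0,0.66]]]'|grep pos
python3 -m handwheel '[[[-0.3,0,0,0,0,0,0.789],[-0.3,0,0,0,0,0,0.789],[-0.3,0,0,-0.1,0,0,0.789],[-0.3,0,0,-0.1,0,0,0.789],[-0.3,0,0,-0.1,0,0,0.789],[-0.3,0,0,-0.1,0,0,0.789],[-0.3,0,0,-0.1,0,0,0.789],[-0.3,0,0,-0.1,0,0,0.789]]]'|grep pos
python3 -m handwheel '[[[-0.3,0,0,0,0,0,0.129],[-0.3,0,0,0,0,0,0.129],[-0.3,0,0,0,0,0,0.129],[-0.3,0,0,0,0,0,0.129]]]'
python3 -c "
from h import *
s=readout.sense();q=s['tool_rot'];print(s['joints'].round(3),'yaw',2*np.arctan2(q[2],q[1]))"
```

```text
tcp_pos: [612.2, -23.1, 193.6]
tcp_pos: [611.5, -24.6, 173.5]
time: 13.73
tcp_pos: [611.7, -24.8, 174.0]
tool_rot: [-0.001, 0.397, 0.918, -0.0]
ft_force: [0.2, -0.5, 1.0]
width: 32.9
grip_force: 0.0
[-0.225  0.188  1.683 -0.     1.272 -0.979] yaw 2.3241201169803403
```

```bash
python3 -m handwheel '[[[-0.3,-0.006,-0.009,-0.05,0,0,0],[-0.3,-0.006,-0.009,-0.15,0,0,0],[-0.3,-0.006,-0.009,-0.25,0,0,0],[-0.3,-0.006,-0.009,-0.32,0,0,0],[-0.3,-0.006,-0.009,-0.36,0,0,0],[-0.3,-0.006,-0.009,-0.39,0,0,0],[-0.3,-0.006,-0.009,-0.39,0,0,0]]]'
python3 -m handwheel '[[[-0.5,0,0,0,0,0,0],[-0.6,0,0,0,0,0,0],[-0.75,0,0,0,0,0,0],[-1,0,0,0,0,0,0],[-1,0,0,0,0,0,0],[-1,0,0,0,0,0,0]]]' 45
```

```text
time: 14.32
tcp_pos: [610.3, -27.0, 95.8]
tool_rot: [-0.001, 0.396, 0.918, -0.0]
ft_force: [0.3, 0.0, 0.1]
width: 32.9
grip_force: 0.0
time: 14.82
tcp_pos: [612.3, -26.9, 98.4]
tool_rot: [0.001, 0.396, 0.918, 0.001]
ft_force: [3.6, 2.1, 1.6]
width: 15.0
grip_force: 45.0
```

```bash
python3 -m handwheel '[[[-1,0,0,0,0,0,-0.08],[-1,0,0,0,0,0,-0.16],[-1,0,0,0,0,0,-0.24],[-1,0,0,0,0,0,-0.32],[-1,0,0,0,0,0,-0.4],[-1,0,0,0,0,0,-0.48],[-1,0,0,0,0,0,-0.56],[-1,0,0,0,0,0,-0.64]]]'|grep force
python3 -m handwheel '[[[-1,0,0,0,0,0,-0.08],[-1,0,0,0,0,0,-0.16],[-1,0,0,0,0,0,-0.24],[-1,0,0,0,0,0,-0.32],[-1,0,0,0,0,0,-0.4],[-1,0,0,0,0,0,-0.48],[-1,0,0,0,0,0,-0.56],[-1,0,0,0,0,0,-0.64]]]'|grep force
python3 -m handwheel '[[[-1,0,0,0,0,0,-0.08],[-1,0,0,0,0,0,-0.16],[-1,0,0,0,0,0,-0.24],[-1,0,0,0,0,0,-0.32],[-1,0,0,0,0,0,-0.4],[-1,0,0,0,0,0,-0.48],[-1,0,0,0,0,0,-0.56],[-1,0,0,0,0,0,-0.6]]]'
python3 - <<'E'
from h import *
s=readout.sense();q=s['tool_rot'];print(s['joints'][5],s['moment'].round(2),'yaw',2*np.arctan2(q[2],q[1]))
print("now",pointer("top"))
E
```

```text
ft_force: [5.2, 2.6, 1.8]
grip_force: 45.0
ft_force: [5.6, 2.2, 0.2]
grip_force: 45.0
time: 16.82
tcp_pos: [612.7, -27.4, 98.4]
tool_rot: [-0.0, 0.969, -0.246, 0.002]
ft_force: [4.2, 1.5, 1.8]
width: 14.9
grip_force: 45.0
1.8384632780398624 [ 0.27 -0.83  0.14] yaw -0.4971304031673749
now (np.float64(-1.1462926269368174), np.float32(154.49431), np.float32(212.72227))
```

```bash
python3 -m handwheel '[[[-1,0,0,0,0,0,-0.06],[-1,0,0,0,0,0,-0.12],[-1,0,0,0,0,0,-0.18],[-1,0,0,0,0,0,-0.2],[-1,0,0,0,0,0,-0.2],[-1,0,0,0,0,0,-0.2]]]'|grep -E 'force|rot'
python3 -m handwheel '[[[-0.4,0,0,0,0,0,0],[-0.3,0,0,0,0,0,0],[-0.3,0,0,0,0,0,0],[-0.3,0,0,0.1,0,0,0],[-0.3,0,0,0.2,0,0,0],[-0.3,0,0,0.35,0,0,0],[-0.3,0,0,0.5,0,0,0],[-0.3,0,0,0.5,0,0,0]]]'|grep -E 'force|pos'
python3 -m handwheel '[[[-0.3,-0.2,-0.15,0,0,0,0.6],[-0.3,-0.4,-0.3,0.1,0,0,0.6],[-0.3,-0.5,-0.45,0.1,0,0,0.6],[-0.3,-0.6,-0.6,0.1,0,0,0.6],[-0.3,-0.7,-0.75,0.1,0,0,0.6],[-0.3,-0.8,-0.9,0.1,0,0,0.6],[-0.3,-0.8,-0.9,0.1,0,0,0.6],[-0.3,-0.8,-0.9,0.1,0,0,0.6]]]'
python3 - <<'E'
from h import *
T=cams.grab_frame("top");S=cams.grab_frame("side");np.save("pics/t5.npy",T);np.save("pics/s5.npy",S)
key_im(T,S)
print(pointer("top",T),pointer("side",S))
crop(T,180,120,310,260,4,"pics/c5.png")
E
```

```text
tool_rot: [-0.0, 0.923, -0.386, 0.002]
ft_force: [4.8, 0.8, 0.7]
grip_force: 45.0
tcp_pos: [614.1, -28.0, 204.1]
ft_force: [-0.0, -0.4, 1.5]
grip_force: 0.0
time: 18.7
tcp_pos: [448.7, -209.3, 216.3]
tool_rot: [-0.0, 0.999, 0.054, -0.001]
ft_force: [-0.3, 0.6, 0.1]
width: 32.7
grip_force: 0.0
{'top': (113, array([611.57394164, -27.86900553]), np.float64(2.3616095034222293), array([610.2656841 , -26.57484028]), np.float64(82.03420391700405)), 'side': (251, array([261.59760956, 211.08366534]))} kappa mod pi 0.8839831501675639
(np.float64(-1.2852389586711719), np.float32(158.43951), np.float32(211.40143)) (np.float64(-1.317090201690752), np.float32(119.44634), np.float32(222.71112))
```

View pics/c5.png

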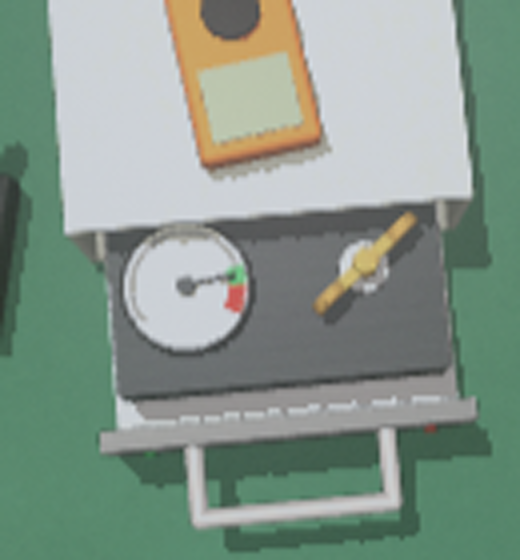

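```bash
python3 -m handwheel '[[[-1,-0.12,0.2,0,0,0,0],[-1,-0.12,0.4,0,0,0,0],[-1,-0.12,0.6,0,0,0,0],[-1,-0.12,0.8,0,0,0,0],[-1,-0.12,1,0,0,0,0],[-1,-0.12,1,0,0,0,0]]]'|grep pos
python3 -m handwheel '[[[-1,0,0.095,0,0,0,0],[-1,0,0.095,-0.15,0,0,0],[-1,0,0.095,-0.3,0,0,0],[-1,0,0.095,-0.45,0,0,0],[-1,0,0.095,-0.6,0,0,0],[-1,0,0.095,-0.69,0,0,0],[-1,0,0.095,-0.69,0,0,0]]]' 30
python3 -m handwheel '[[[-1,0.05,0.005,0,0,0,0],[-1,0.12,0.012,0,0,0,0],[-1,0.2,0.021,0,0,0,0],[-1,0.3,0.031,0,0,0,0],[-1,0.4,0.042,0,0,0,0],[-1,0.5,0.052,0,0,0,0],[-1,0.56,0.058,0,0,0,0],[-1,0.6,0.062,0,0,0,0]]]'
```

```text
tcp_pos: [426.0, -1.1, 216.6]
time: 19.88
tcp_pos: [423.1, 12.6, 74.7]
tool_rot: [-0.001, 0.999, 0.053, -0.005]
ft_force: [-0.0, -0.3, -0.5]
width: 0.3
grip_force: 0.0
time: 20.55
tcp_pos: [545.6, 24.3, 79.0]
tool_rot: [-0.0, 0.999, 0.053, -0.004]
ft_force: [-10.0, -0.4, 4.4]
width: 0.2
grip_force: 4.5
```

```bash
python3 -m handwheel '[[[-1,0.02,0.002,0,0,0,0],[-1,0.04,0.004,0,0,0,0],[-1,0.05,0.005,0,0,0,0]]]' |grep -E 'pos|ft'
for i in 1; do python3 -m handwheel '[[[-1,0.01,0.001,0,0,0,0],[-1,0.02,0.002,0,0,0,0]]]' |grep -E 'pos|ft'
python3 -m handwheel '[[[-1,0.01,0.001,0,0,0,0],[-1,0.015,0.002,0,0,0,0]]]' |grep -E 'pos|ft'; done
```

```text
tcp_pos: [554.9, 25.3, 79.1]
ft_force: [-8.6, -0.2, 2.5]
tcp_pos: [558.5, 25.7, 79.1]
ft_force: [-9.4, -0.1, 2.0]
tcp_pos: [561.6, 26.0, 79.1]
ft_force: [-7.6, -1.3, 1.3]
```

```bash
python3 -m handwheel '[[[-1,0.01,0.001,0,0,0,0],[-1,0.015,0.002,0,0,0,0]]]' |grep -E 'pos|ft'
python3 -m handwheel '[[[-1,0.005,0.001,0,0,0,0],[-1,0.01,0.001,0,0,0,0]]]' |grep -E 'pos|ft'
python3 -m handwheel '[[[-1,0.005,0.001,0,0,0,0],[-1,0.01,0.001,0,0,0,0]]]' |grep -E 'pos|ft'
```

```text
tcp_pos: [564.3, 26.3, 79.1]
ft_force: [-11.1, -2.6, 4.8]
tcp_pos: [564.4, 26.3, 79.1]
ft_force: [-18.7, -2.7, 10.7]
tcp_pos: [564.4, 26.3, 79.1]
ft_force: [-25.3, -4.3, 16.9]
```

Drawer is at its home stop. I back off, clear the view and check.

```bash
python3 -m handwheel '[[[-1,-0.06,-0.006,0,0,0,0],[-1,-0.12,-0.012,0,0,0,0],[-1,-0.2,-0.02,0.1,0,0,0],[-1,-0.3,-0.1,0.3,0,0,0],[-1,-0.4,-0.3,0.5,0,0,0],[-1,-0.5,-0.5,0.65,0,0,0],[-1,-0.5,-0.7,0.65,0,0,0],[-1,-0.5,-0.9,0.65,0,0,0]]]'|grep -E 'pos|ft'
python3 -m handwheel '[[[-1,0,-0.15,0,0,0,0],[-1,0,-0.2,0,0,0,0],[-1,0,-0.2,0,0,0,0]]]'
python3 -c "
from h import *
T=cams.grab_frame('top'); cv2.imwrite('pics/t6.png',T[:,:,::-1])"
```

```text
tcp_pos: [473.7, -129.4, 210.8]
ft_force: [1.2, 0.2, 1.0]
time: 22.55
tcp_pos: [473.1, -169.8, 207.0]
tool_rot: [0.0, 0.999, 0.052, 0.0]
ft_force: [-0.5, -0.2, -0.1]
width: 0.3
grip_force: 0.0
```

View pics/t6.png

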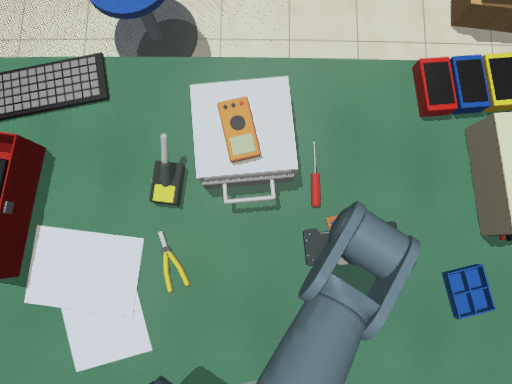

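```bash
python3 -c "
from cell import finish_job
print(finish_job())"
```

```text
the job is handed in; nothing more can be done
None
```

The job is handed in: I pulled the drawer to its stop, wound the key to about 7.17 rad (the middle of the green band) and pushed the drawer home against its stop. The final picture shows the visible bystanders where they started, with the circuit board mostly hidden behind the arm. Robot time was about 22.6 s of 67 s, and no verdict came back.

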